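# Fit a new relay in the kiln's control box and hold its cover half shut

## Task

Put the new relay (white with a blue base, not the burnt brown one) fully home in the empty socket of the open kiln control box, let go of it and swing the orange locking lever shut over it. Then bring the blue cover forward and hold it 60 degrees open, steadily and without ever letting it drop shut, so that I can plug its short keypad lead in: finish while still holding it there with the gripper, with nothing else propping it. Leave the other things on the bench where they are.

Things in the scene. Friction and masses are not known exactly. Their poses are not given: they have to be found in the camera images.
- relay: the new relay to be fitted, loose, standing upright on the bench: a white block with a blue base, 38 mm (its x) by 28 mm (its y) by 48 mm high, about 70 g; origin at the centre of its underside, z up. Its foot is symmetrical: it fits the pocket either way round (yaw or yaw + 180 degrees), long side along the socket's x
- old_relay: the burnt relay, same size and shape as the new one, brown with a black base, standing on the bench; leave it alone
- box: kiln control box, fixed, lying on its back: grey steel, open at the top, 260 (x) by 200 (y) by 90 mm high, walls 2 mm; origin at the centre of its underside, x away from the robot, y away from the cover's hinge side. Transformer, terminal strip and a second, occupied socket (all below 80 mm) stand along its -y and +x walls, 35 mm or more clear of the empty pocket
- pocket (a point): centre of the floor of the empty socket's pocket, 24 mm above the bench; x along the pocket's long side, z up. The pocket is 43 by 33 mm (2.5 mm play each side), 12 mm deep with a chamfered mouth, in the top of a black socket block 96 mm (x) by 52 mm (y), fixed in the box. A seated relay has its origin at this point, its top 48 mm above it
- lever (a joint): orange locking lever of the empty socket: 0 = shut (upright, its hook over the top of a seated relay; a hard stop), grows as it leans away from the relay towards the socket's -x; up to 1.1 rad. It stays where it is left (stiff hinge, under 2 N at its tip). It cannot shut unless the relay is fully down
- lever_tip (a point): top end of the locking lever, a bar 16 mm wide (along the socket's y), 5 mm thick, 45 mm from its hinge to this point. The hinge lies 25.5 mm from the pocket centre towards the socket's -x and 17 mm above the pocket floor; shut, the lever's outer face is 28 mm from the pocket centre. Push it towards +x of the socket to shut it
- cover (a joint): hinged blue cover of the box: 0 = shut, 1.047 rad = 60 degrees open, 1.571 = upright, 1.83 = leaning back on its stop, where it rests at the start. The hinge is free: forward of upright it falls shut by its own weight (about 0.4 kg; about 1 N at the edge holds it at 60 degrees)
- cover_edge (a point): middle of the cover's free edge, half way through its thickness; the cover is a flat panel 264 mm wide (along the hinge), 204 mm from hinge to free edge, 14 mm thick; the edge can be pinched across the thickness. The point turns with the cover: x along the hinge, y from the hinge to the free edge, z out of its outer face (keypad side)
- cover_hinge (a point): middle of the hinge line, which runs along the box's x on the top of its -y wall, 90 mm above the bench; with the axes of the box. At angle a the middle of the cover's inner face at its free edge lies 204 mm away, at 204 cos(a) mm towards +y of the box and 204 sin(a) mm up
- screwdriver: screwdriver lying on the bench; leave alone
- screw_dish: small steel dish, 90 mm across; leave alone
- glaze_jar: amber glaze jar with a white cap, 85 mm high; leave alone
- brush: brush lying on the bench; leave alone
- bisque_cup: terracotta cup, 80 mm across, 85 mm high; leave alone
- multimeter: yellow multimeter lying on the bench, 150 by 75 mm; leave alone

How it is judged:
By the outcome, as a careful person would: the job done as asked, in the order asked, and still so for the second after the job is handed in, while the arm keeps its last pose, push and grip.
It also fails if it takes over 58 s, if anything falls off the work surface, if the arm or the gripper's body presses on something with over 40 N, if the wrist force passes 120 N, or if a joint passes its speed limit or range.

## Robot

A 7-joint arm with a two-finger parallel gripper is mounted at the origin on the work surface. World frame = base frame: x ahead of the robot, y to its left, z up, the work surface at z = 0. Lengths are in m, angles in rad, forces in N, time in s.
With the tool pointing down it reaches from about 0.4 to 0.9 m from the base axis. Payload 5.5 kg.
Tool frame: the origin (TCP) lies between the finger pads; the fingertips stand 22 mm ahead of it and the grasp point (between the pads) lies 3 mm ahead of it; x points along the fingers, z is the direction in which the jaws open and shut, and the axes are right-handed (so a half turn about x gives the same grasp; the last joint's range is limited). The gripper opens to 92 mm and grips with 3 to 60 N. Pads are 19 mm wide; open, the fingers measure 130 mm over their backs; the gripper's body (75 mm by 190 mm) begins 47 mm behind the grasp point.
Start: joints at [-0.901, 0.501, -0.427, 1.55, 0.221, 1.138, -0.21], TCP at [0.257, 0.597, 0.249] pointing down, gripper open.
Joint ranges: [-2.88, 2.88], [-0.31, 2.03], [-1.54, 1.56], [0.2, 2.42], [-1.41, 4.55], [0.19, 2.02], [-2.57, 2.57]. Speed limits (rad/s): [2.57, 2.57, 3.14, 3.14, 3.14, 3.14, 3.14].

## Interface

Orientations are given as a 3x3 rotation matrix whose columns are the frame's x, y, z axes.
In Python, from station import r gives the robot as it stands.
- The arm moves only by the tool play_rows, never from a script. Its argument "steps" is a list of rows, each a list of 7 numbers: the shift along the tool's x, y, z in m, then the turn, a rotation vector about the tool's x, y, z in rad, then the finger opening in m, from 0 to 0.0918. A call has 1 to 8 rows; each row is the pose to reach, as a shift and turn from the pose commanded when the call began, along the tool's axes at that moment; what a row does not reach only later rows make up. A row lasts 1/12 s, in which the tool goes at most 41.7 mm and 7.16 degrees, less where a joint would pass 70% of its speed; a pose out of reach is approached as far as the arm can. A call with a gripper value outside its range is refused whole. The fingers move at their own pace and stop on an object; "squeeze" is the grip in N (left out, the last holds). Time passes only in rows, so rows that repeat a pose let the fingers close. It gives the time, the measured TCP pose, the force and the opening at its end, in the units of the state.
- r.get_obs(): the state, without advancing time (a new reading comes with each control period).
- r.capture(name): name is "scene" or "top" or "wrist"; returns a dict with "img" (400x640x3 uint8, red, green, blue), "vertical_fov" (degrees; the focal length in pixels is half the picture's height over the tangent of half this angle, whatever the lens; pixels are square), "cx", "cy" (the principal point, pixels), "R" (3x3) and "t" (3): a world point X has camera coordinates R X + t. Camera axes: x right, y down, z forward; pixel columns grow to the right and rows downward; lengths in m; the calibration is good to about 2 mm. The wrist camera is an equidistant fisheye: a pixel r from the principal point sees the ray r / f radians off the axis. A picture is of the moment at which its call begins. There is no depth.
- r.job_done(): hands the job in, once; it reports no verdict.
The state is a dict: "time": time; "q": joint angles; "joint_velocities": joint speeds; "effort": joint torques, N m; "ee_pos": TCP position; "tool_rot": TCP orientation; "ft_force": force on the tool from outside, world axes, zero at the start; "wrist_torque": the same for the moment, N m; "opening": finger opening in m.
Only numpy, scipy, OpenCV 4.12 (cv2) and the standard library are available. Lean on these libraries where they do the work, as an engineer would, in place of code of your own. Each camera call takes 0.05 s, during which the arm holds its last target. There are 200 camera calls.

## Working session

There is one attempt and no reset: what is moved stays moved. The work goes in short steps, Python scripts to look and compute and a tool call to move; the robot and the scene stay as the last step left them, time stands still between calls to the robot, and variables do not carry over. Pictures are saved under pics/ and viewed, about 8 in all and at most 12, crops included, and the job is handed in when it is done.

Besides the shell and the picture viewer there is one more tool, called after ">>>" as name(argument=value, ...), one argument or row to a line, values as JSON. play_rows: Moves the arm, as the interface text tells. Its arguments: {"type":"object","properties":{"steps":{"type":"array"},"squeeze":{"type":"number"}},"required":["steps"]}

```bash
ls; mkdir -p pics; cat > h.py <<'E'
import numpy as np, cv2, pickle
from station import r
def cap(n,f):
    c=r.capture(n); cv2.imwrite(f'pics/{f}.png',c['img'][:,:,::-1]); pickle.dump(c,open(f'pics/{f}.pkl','wb')); return c
def load(f): return pickle.load(open(f'pics/{f}.pkl','rb'))
def ray(c,u,v,fish=False):
    f=200/np.tan(np.radians(c['vertical_fov'])/2); x=(u-c['cx'])/f; y=(v-c['cy'])/f
    if fish:
        a=np.hypot(x,y); s=np.sin(a)/a if a>1e-9 else 1; d=np.array([x*s,y*s,np.cos(a)])
    else: d=np.array([x,y,1.])
    R=np.array(c['R']); return -R.T@np.array(c['t']), R.T@d
def atz(c,u,v,z,fish=False):
    o,d=ray(c,u,v,fish); return o+d*(z-o[2])/d[2]
def proj(c,X,fish=False):
    f=200/np.tan(np.radians(c['vertical_fov'])/2); p=np.array(c['R'])@np.array(X)+np.array(c['t'])
    if fish:
        n=np.hypot(p[0],p[1]); a=np.arctan2(n,p[2]); return np.array([c['cx']+f*a*p[0]/n,c['cy']+f*a*p[1]/n])
    return np.array([c['cx']+f*p[0]/p[2],c['cy']+f*p[1]/p[2]])
def crop(f,u0,v0,u1,v1,k):
    im=cv2.imread(f'pics/{f}.png')[v0:v1,u0:u1]; return cv2.resize(im,None,fx=k,fy=k,interpolation=cv2.INTER_CUBIC)
def st():
    o=r.get_obs(); print(o['time'],np.round(o['ee_pos'],4),'F',np.round(o['ft_force'],1),'op',round(float(o['opening']),4)); print(np.round(o['tool_rot'],3)); print('q',np.round(o['q'],3)); return o
E
python3 - <<'E'
from h import *
for n in ['scene','top']:
    c=cap(n,n); print(n,c['vertical_fov'],c['cx'],c['cy'],np.round(c['R'],3).tolist(),np.round(c['t'],3))
st()
a=cv2.imread('pics/scene.png');b=cv2.imread('pics/top.png')
E
```

```text
pics
scene 46.09397293501631 319.3585186104776 205.82443291215398 [[0.232, 0.973, 0.007], [0.58, -0.133, -0.804], [-0.781, 0.19, -0.595]] [-0.106 -0.267  2.166]
top 44.610917983921276 316.32953548351963 196.77269586761605 [[-0.02, -1.0, -0.004], [-0.988, 0.02, -0.154], [0.154, 0.001, -0.988]] [0.006 0.572 1.492]
0.1 [0.257  0.5964 0.2478] F [0.8 0.1 0.1] op 0.092
[[-0.001 -0.918  0.396]
 [-0.002  0.396  0.918]
 [-1.     0.    -0.002]]
q [-0.901  0.502 -0.427  1.551  0.221  1.138 -0.21 ]
```

View pics/scene.png

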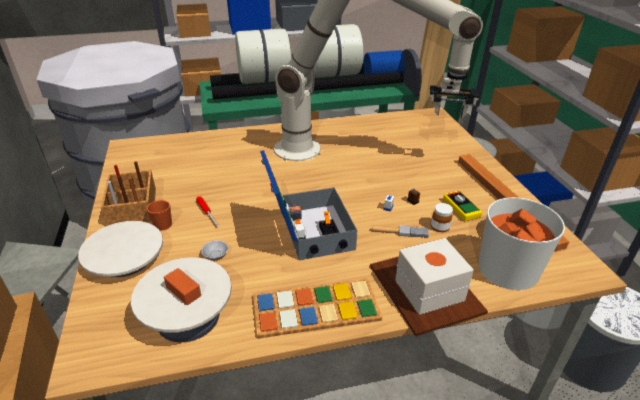

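View pics/top.png

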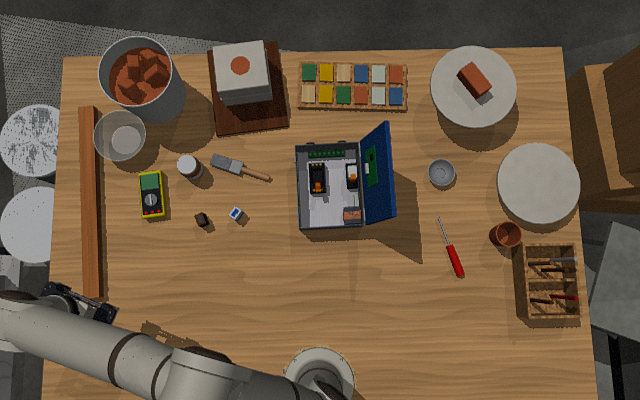

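Scene shows the box at (315,220) with the cover leaning back, the white relay at (389,202) and the brown one at (413,197). In the top view the box is at (330,185), the new relay at (236,214), the old one at (203,219), and the lever bar inside the empty socket near (318,182). I'll enlarge the box and relay.

```bash
python3 - <<'E'
from h import *
A=crop('top',285,115,405,240,4.5); B=crop('top',190,195,250,235,5)
B2=crop('scene',375,185,425,210,6)
im=np.zeros((562,845,3),np.uint8); im[:A.shape[0],:540]=A[:562]; im[:200,545:845]=B; im[210:360,545:845]=B2
im=im[:,:845]; im=im[:, :]; cv2.imwrite('pics/c1.png',cv2.resize(im,(799,int(562*799/845))))
print(799/845)
E
```

```text
0.9455621301775148
```

View pics/c1.png

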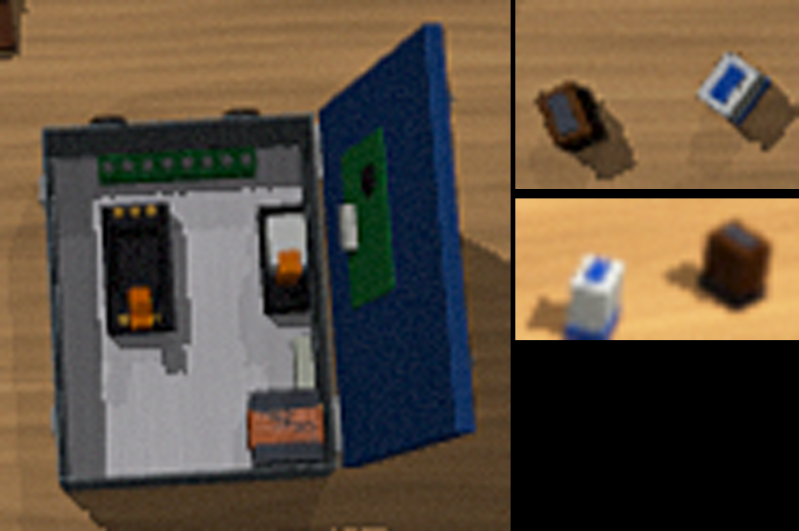

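```bash
python3 - <<'E'
from h import *
c=load('top'); s=4.5*.94556; print('cam',ray(c,0,0)[0])
A=lambda u,v,z:atz(c,285+u/s,115+v/s,z)
P=[A(*p,.09) for p in [(43,128),(313,113),(332,470),(62,485)]]
print('rim',np.round(P,4)); P=np.array(P); print('ctr',P.mean(0),'sides',[round(np.linalg.norm(P[i]-P[(i+1)%4]),4) for i in range(4)])
print('yaw from sides', [np.degrees(np.arctan2(*(a-b)[[1,0]])) for a,b in [(P[0],P[3]),(P[1],P[2])]], np.degrees(np.arctan2(-(P[0]-P[1])[0],(P[0]-P[1])[1])),np.degrees(np.arctan2(-(P[3]-P[2])[0],(P[3]-P[2])[1])))
S=np.array([A(*p,.036) for p in [(103,205),(168,201),(175,328),(108,334)]])
print('sock',np.round(S,4),S.mean(0))
t=5*.94556
B=lambda u,v,z:atz(c,190+(u-515.3)/t,195+v/t,z)
Q=np.array([B(*p,.048) for p in [(731,53),(770,80),(741,122),(700,96)]])
print('relay',np.round(Q,4),Q.mean(0)); 
for i in range(4):
    d=Q[(i+1)%4]-Q[i]; print(np.linalg.norm(d),np.degrees(np.arctan2(d[1],d[0])))
E
```

```text
cam [ 0.335491   -0.00641566  1.56174784]
rim [[ 0.7283  0.0577  0.09  ]
 [ 0.7355 -0.1397  0.09  ]
 [ 0.4737 -0.1446  0.09  ]
 [ 0.4669  0.0476  0.09  ]]
ctr [ 0.601106   -0.04471416  0.09      ] sides [np.float64(0.1975), np.float64(0.2618), np.float64(0.1923), np.float64(0.2616)]
yaw from sides [np.float64(2.2166273912084304), np.float64(1.0686544679960732)] 2.084529723231189 2.0386599185323426
sock [[ 0.6821  0.0157  0.036 ]
 [ 0.6842 -0.0332  0.036 ]
 [ 0.5873 -0.0363  0.036 ]
 [ 0.5838  0.0137  0.036 ]] [ 0.63434703 -0.01003009  0.036     ]
relay [[0.5462 0.2486 0.048 ]
 [0.5276 0.2227 0.048 ]
 [0.5001 0.2417 0.048 ]
 [0.5179 0.2689 0.048 ]] [0.5229484  0.24548944 0.048     ]
0.031886359403690515 -125.59285473052842
0.03349287254117529 145.31467981027586
0.03252503359736411 56.78532344536839
0.03483839363010814 -35.72470957809161
```

```bash
cat >> h.py <<'E'
from scipy.spatial.transform import Rotation as Ro
def down(az):  # tool x down, z (jaws) at azimuth az deg
    a=np.radians(az); x=np.array([0,0,-1.]); z=np.array([np.cos(a),np.sin(a),0]); return np.stack([x,np.cross(z,x),z],1)
def go(p,R,o=None):
    o=o or r.get_obs(); T=np.array(o['tool_rot']); d=T.T@(np.array(p)-o['ee_pos']); w=Ro.from_matrix(T.T@R).as_rotvec()
    print('shift',np.round(d,4),'turn',np.round(w,4),'rows',round(max(np.linalg.norm(d)/.0417,np.degrees(np.linalg.norm(w))/7.16),1)); return d,w
E
python3 - <<'E'
from h import *
go([.523,.245,.2],down(55))
E
```

```text
shift [ 0.0482 -0.3833 -0.2174] turn [ 2.041e-01 -1.700e-03  1.000e-04] rows 10.6
```

>>> play_rows(
  steps=[
    [0.004,-0.035,-0.02,0.02,0,0,0.06],
    [0.009,-0.07,-0.04,0.04,0,0,0.06],
    [0.013,-0.105,-0.06,0.06,0,0,0.06],
    [0.018,-0.14,-0.08,0.08,0,0,0.06],
    [0.022,-0.175,-0.1,0.1,0,0,0.06],
    [0.026,-0.21,-0.12,0.12,0,0,0.06],
    [0.031,-0.245,-0.14,0.14,0,0,0.06],
    [0.035,-0.28,-0.159,0.16,0,0,0.06],
  ],
  squeeze=20,
)

```text
time: 0.77
ee_pos: [0.4519, 0.338, 0.2132]
tool_rot: [[-0.001, -0.843, 0.538], [-0.001, 0.538, 0.843], [-1.0, 0.0, -0.001]]
ft_force: [0.4, 0.3, 0.1]
opening: 0.06
```

>>> play_rows(
  steps=[
    [0.004,-0.035,-0.02,0.02,0,0,0.06],
    [0.008,-0.07,-0.039,0.03,0,0,0.06],
    [0.013,-0.103,-0.058,0.044,0,0,0.06],
    [0.013,-0.103,-0.058,0.044,0,0,0.06],
    [0.013,-0.103,-0.058,0.044,0,0,0.06],
    [0.013,-0.103,-0.058,0.044,0,0,0.06],
  ],
)

```text
time: 1.27
ee_pos: [0.5067, 0.2363, 0.2004]
tool_rot: [[-0.001, -0.819, 0.574], [0.0, 0.574, 0.819], [-1.0, 0.001, -0.0]]
ft_force: [0.1, 0.1, 0.1]
opening: 0.0603
```

```bash
python3 - <<'E'
from h import *
st(); c=cap('wrist','w1'); print(c['vertical_fov'],ray(c,320,200,True))
print(proj(c,[.523,.245,.048],True))
E
```

```text
1.2667 [0.5067 0.2363 0.2004] F [0.1 0.1 0.1] op 0.0603
[[-0.001 -0.819  0.574]
 [ 0.     0.574  0.819]
 [-1.     0.001 -0.   ]]
q [-0.27   0.374 -0.265  1.833  0.117  0.95   0.375]
65.70646984690485 (array([0.441247  , 0.28192325, 0.33557088]), array([ 0.23008645, -0.1521654 , -0.96120025]))
[334.85699899 205.57993754]
```

View pics/w1.png

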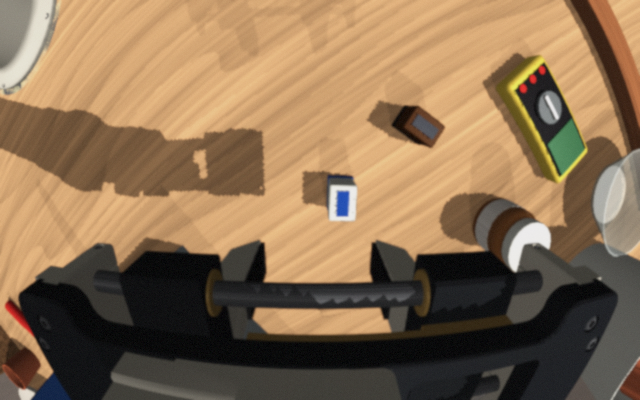

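The wrist view shows the white relay top at about (329..356, 186..221), long side vertical, so the jaws (horizontal in the image) already lie across its 28 mm side.

```bash
python3 - <<'E'
from h import *
c=load('w1'); im=crop('w1',310,165,375,235,7); cv2.imwrite('pics/c2.png',im)
Q=np.array([atz(c,*p,.048,True) for p in [(329,187),(353,186),(356,219),(330,221)]])
print(np.round(Q,4),Q.mean(0))
for i in range(4):
    d=Q[(i+1)%4]-Q[i]; print(np.linalg.norm(d),np.degrees(np.arctan2(d[1],d[0])))
E
```

```text
[[0.5044 0.2508 0.048 ]
 [0.5168 0.2703 0.048 ]
 [0.5466 0.2544 0.048 ]
 [0.5334 0.2321 0.048 ]] [0.52530207 0.25192249 0.048     ]
0.02304975221513206 57.59211085640021
0.03376445023589499 -28.064959607969197
0.025849042258528358 -120.52921417167424
0.034515672276119326 147.2127102332263
```

View pics/c2.png

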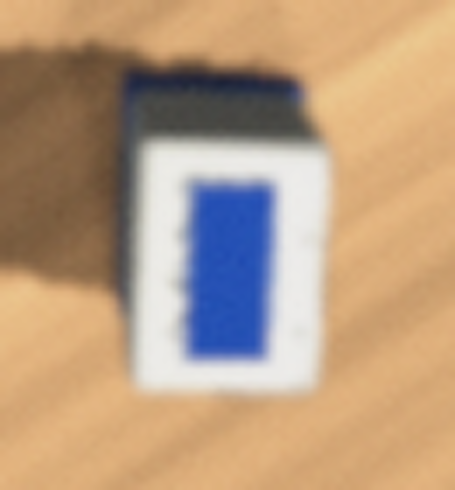

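```bash
python3 - <<'E'
from h import *
c=load('w1')
g=lambda L,z:np.array([atz(c,310+u/7,165+v/7,z,True) for u,v in L])
Q=g([(137,140),(329,142),(320,390),(132,390)],.048)
print(np.round(Q,4),Q.mean(0))
for i in range(4):
    d=Q[(i+1)%4]-Q[i]; print(np.linalg.norm(d),np.degrees(np.arctan2(d[1],d[0])))
print(g([(125,75),(303,80)],.0),'label',g([(190,184),(273,184),(267,357),(187,357)],.048).mean(0))
go([.5245,.2515,.1],down(57)); go([.5245,.2515,.039],down(57))
E
```

```text
[[0.5031 0.2524 0.048 ]
 [0.5184 0.2739 0.048 ]
 [0.5479 0.2532 0.048 ]
 [0.5325 0.2314 0.048 ]] [0.52549382 0.25271271 0.048     ]
0.02634712246252002 54.56515892499034
0.036042724779304605 -34.97937363768204
0.026688417043076222 -125.1950804355367
0.0361533074672849 144.47871490220092
[[0.50366437 0.25189114 0.        ]
 [0.52044151 0.27464542 0.        ]] label [0.52591802 0.25232947 0.048     ]
shift [ 0.1007 -0.0069  0.0219] turn [-0.0331  0.0004 -0.001 ] rows 2.5
shift [ 0.1617 -0.007   0.0219] turn [-0.0331  0.0004 -0.001 ] rows 3.9
```

Relay centre is (0.5255, 0.2525), with the jaw direction already at 55°. Next I descend and grip.

>>> play_rows(
  steps=[
    [0.01,-0.006,0.024,0,0,0,0.06],
    [0.04,-0.006,0.024,0,0,0,0.06],
    [0.075,-0.006,0.024,0,0,0,0.06],
    [0.11,-0.006,0.024,0,0,0,0.06],
    [0.14,-0.006,0.024,0,0,0,0.06],
    [0.155,-0.006,0.024,0,0,0,0.06],
    [0.161,-0.006,0.024,0,0,0,0.06],
    [0.161,-0.006,0.024,0,0,0,0.06],
  ],
)

```text
time: 1.98
ee_pos: [0.5238, 0.2537, 0.0382]
tool_rot: [[-0.003, -0.821, 0.571], [-0.0, 0.571, 0.821], [-1.0, 0.002, -0.002]]
ft_force: [0.1, -0.2, 0.7]
opening: 0.0597
```

>>> play_rows(
  steps=[
    [0,0,0,0,0,0,0.045],
    [0,0,0,0,0,0,0.035],
    [0,0,0,0,0,0,0.03],
    [0,0,0,0,0,0,0.02],
    [0,0,0,0,0,0,0.02],
    [0,0,0,0,0,0,0.02],
  ],
  squeeze=20,
)

```text
time: 2.48
ee_pos: [0.5264, 0.2523, 0.0406]
tool_rot: [[0.001, -0.819, 0.574], [0.001, 0.574, 0.819], [-1.0, -0.001, 0.001]]
ft_force: [-0.5, -1.2, 2.8]
opening: 0.0281
```

>>> play_rows(
  steps=[
    [-0.01,0,0,0,0,0,0.02],
    [-0.04,0,0,0,0,0,0.02],
    [-0.08,0,0,0,0,0,0.02],
    [-0.12,0,0,0,0,0,0.02],
    [-0.15,0,0,0,0,0,0.02],
    [-0.16,0,0,0,0,0,0.02],
    [-0.16,0,0,0,0,0,0.02],
  ],
)

```text
time: 3.07
ee_pos: [0.5278, 0.2531, 0.2038]
tool_rot: [[0.006, -0.819, 0.574], [0.003, 0.574, 0.819], [-1.0, -0.004, 0.006]]
ft_force: [-0.2, 0.4, -1.0]
opening: 0.0282
```

```bash
python3 - <<'E'
from h import *
st(); go([.60,.07,.2],down(92))
E
```

```text
3.0667 [0.5278 0.2531 0.2038] F [-0.2  0.4 -1. ] op 0.0282
[[ 0.006 -0.819  0.574]
 [ 0.003  0.574  0.819]
 [-1.    -0.004  0.006]]
q [-0.284  0.41  -0.266  1.772  0.128  0.97   0.359]
shift [ 0.0037 -0.1642 -0.1086] turn [-0.6459  0.0046  0.0054] rows 5.2
```

>>> play_rows(
  steps=[
    [0,-0.02,-0.014,-0.08,0,0,0.02],
    [0.001,-0.045,-0.03,-0.18,0,0,0.02],
    [0.001,-0.07,-0.046,-0.28,0,0,0.02],
    [0.002,-0.095,-0.063,-0.38,0,0,0.02],
    [0.003,-0.12,-0.08,-0.48,0,0,0.02],
    [0.003,-0.145,-0.096,-0.58,0,0,0.02],
    [0.004,-0.164,-0.109,-0.646,0.005,0.005,0.02],
    [0.004,-0.164,-0.109,-0.646,0.005,0.005,0.02],
  ],
)

```text
time: 3.73
ee_pos: [0.598, 0.0607, 0.1928]
tool_rot: [[-0.01, -1.0, -0.03], [-0.008, -0.03, 1.0], [-1.0, 0.01, -0.007]]
ft_force: [0.6, -0.7, -0.7]
opening: 0.0282
```

>>> play_rows(
  steps=[
    [0,0,0,0,0,0,0.02],
    [0,0,0,0,0,0,0.02],
  ],
)

```text
time: 3.9
ee_pos: [0.5963, 0.0694, 0.1939]
tool_rot: [[-0.009, -0.999, -0.035], [-0.003, -0.035, 0.999], [-1.0, 0.01, -0.002]]
ft_force: [0.5, 0.6, -1.2]
opening: 0.0279
```

```bash
python3 - <<'E'
from h import *
st(); c=cap('wrist','w2'); print(proj(c,[.634,-.01,.036],True)); im=cv2.imread('pics/w2.png'); cv2.imwrite('pics/w2b.png',cv2.resize(im[50:350,0:400],None,fx=2,fy=2,interpolation=cv2.INTER_CUBIC))
E
```

```text
3.9 [0.5963 0.0694 0.1939] F [ 0.5  0.6 -1.2] op 0.0279
[[-0.009 -0.999 -0.035]
 [-0.003 -0.035  0.999]
 [-1.     0.01  -0.002]]
q [ 0.095  0.464 -0.335  1.726  0.177  0.992  1.299]
[240.21201676 229.91418333]
```

View pics/w2b.png

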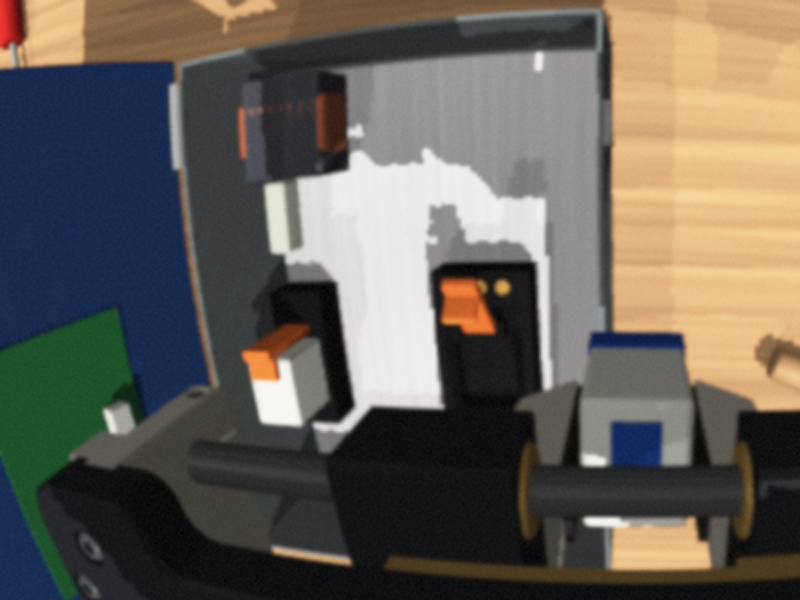

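The view (image up = toward the robot) shows the empty socket at about (440..540, 265..400), lever leaning at (465,300), with the gripper bar hiding the socket's far end. I'll shift 70 mm to +x to uncover it.

>>> play_rows(
  steps=[
    [0.0,-0.02,0,0,-0.002,-0.004,0.02],
    [0.0,-0.04,0,0,-0.002,-0.008,0.02],
    [0.0,-0.06,0,0,-0.002,-0.01,0.02],
    [0.0,-0.07,0,0,-0.002,-0.01,0.02],
    [0.0,-0.07,0,0,-0.002,-0.01,0.02],
    [0.0,-0.07,0,0,-0.002,-0.01,0.02],
    [0.0,-0.07,0,0,-0.002,-0.01,0.02],
  ],
)

```text
time: 4.53
ee_pos: [0.6663, 0.0726, 0.1947]
tool_rot: [[0.002, -0.999, -0.037], [-0.001, -0.037, 0.999], [-1.0, -0.002, -0.001]]
ft_force: [-0.4, -0.1, -0.8]
opening: 0.0281
```

```bash
python3 - <<'E'
from h import *
st(); c=cap('wrist','w3'); u,v=proj(c,[.634,-.01,.036],True); print(u,v); u=int(u);v=int(v)
im=crop('w3',u-60,v-60,u+130,v+90,4.2); print(u-60,v-60,im.shape); cv2.imwrite('pics/w3b.png',im[:600,:800])
E
```

```text
4.5333 [0.6663 0.0726 0.1947] F [-0.4 -0.1 -0.8] op 0.0281
[[ 0.002 -0.999 -0.037]
 [-0.001 -0.037  0.999]
 [-1.    -0.002 -0.001]]
q [ 0.073  0.572 -0.319  1.548  0.198  1.051  1.311]
234.54415129524222 160.69788705458993
174 100 (630, 798, 3)
```

View pics/w3b.png

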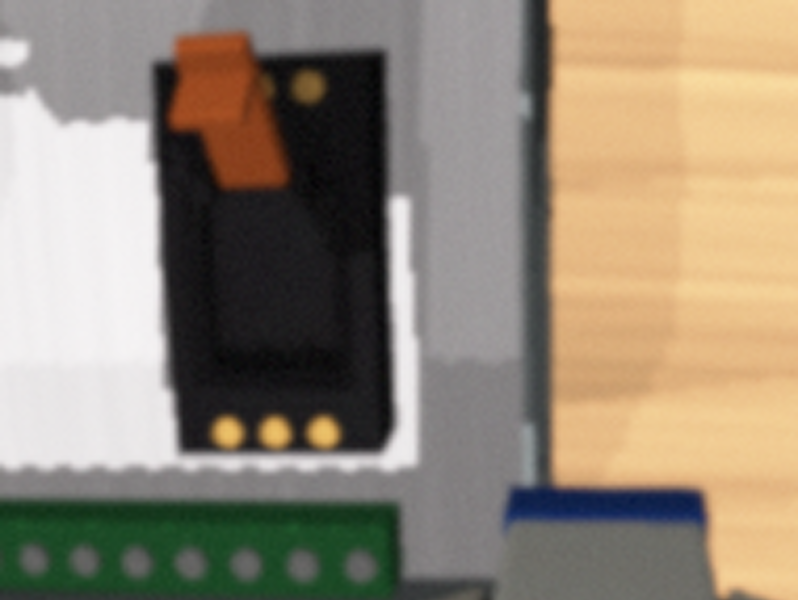

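```bash
python3 - <<'E'
from h import *
c=load('w3'); k=4.2
g=lambda L,z:np.array([atz(c,174+u/k,100+v/k,z,True) for u,v in L])
S=g([(155,65),(384,52),(393,446),(180,453)],.036); print(np.round(S,4),S.mean(0))
for i in range(4):
    d=S[(i+1)%4]-S[i]; print(np.linalg.norm(d),np.degrees(np.arctan2(d[1],d[0])))
h=.06
for z in (.06,.07,.08): print('tip',z,g([(212,40)],z), 'hingefoot',g([(255,186)],.041))
# grip relay blue edge (bottom, -x side) : heights
print('relay edge',g([(512,490),(705,492)],.1947-.04))
im=crop('w3',174+25,100+0,174+110,100+115,5).astype(float); im=np.clip(im*4,0,255).astype(np.uint8); cv2.imwrite('pics/w3c.png',im); print(im.shape)
t=load('top'); 
E
```

```text
[[ 0.5892 -0.034   0.036 ]
 [ 0.5869  0.0205  0.036 ]
 [ 0.6795  0.0229  0.036 ]
 [ 0.6833 -0.0308  0.036 ]] [ 0.63470783 -0.00537284  0.036     ]
0.05455395757707801 92.3976909706399
0.09260315553920788 1.5047072717820789
0.053862604829083664 -85.94020251807245
0.09415702599701727 -178.04603739624872
tip 0.06 [[ 0.58390446 -0.01264661  0.06      ]] hingefoot [[ 0.61724416 -0.00824866  0.041     ]]
tip 0.07 [[ 0.58398572 -0.00958075  0.07      ]] hingefoot [[ 0.61724416 -0.00824866  0.041     ]]
tip 0.08 [[ 0.58406699 -0.00651489  0.08      ]] hingefoot [[ 0.61724416 -0.00824866  0.041     ]]
relay edge [[0.6476662  0.05904162 0.1547    ]
 [0.64695239 0.08657868 0.1547    ]]
(575, 425, 3)
```

View pics/w3c.png

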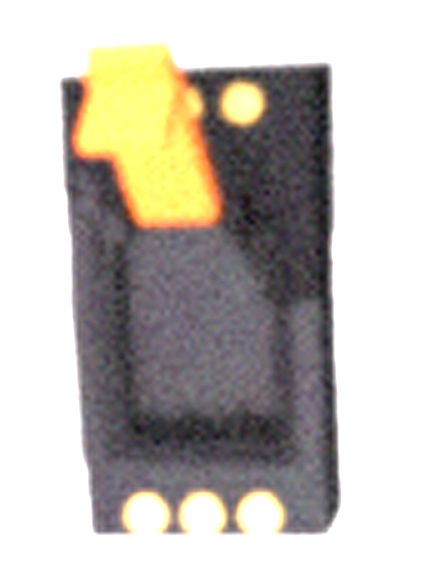

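```bash
python3 - <<'E'
from h import *
c=load('w3')
g=lambda L,z:np.array([atz(c,199+u/5,100+v/5,z,True) for u,v in L])
print('floor',g([(131,400),(276,400),(205,415)],.024))
print('rim',g([(116,420),(298,420),(205,462)],.036))
B=g([(62,75),(330,66),(338,525),(92,532)],.036);print(B,B.mean(0))
print('pins',g([(146,514),(202,514),(260,514),(243,103)],.036))
p=[.6347,-.0055,.12]; go(p,down(92))
E
```

```text
floor [[ 0.65640921 -0.02398214  0.024     ]
 [ 0.65569323  0.00722605  0.024     ]
 [ 0.65924175 -0.00795318  0.024     ]]
rim [[ 0.65783911 -0.02365328  0.036     ]
 [ 0.65688762  0.01408326  0.036     ]
 [ 0.66604509 -0.0051768   0.036     ]]
[[ 0.58872578 -0.03351596  0.036     ]
 [ 0.58768333  0.02007338  0.036     ]
 [ 0.67825653  0.02192647  0.036     ]
 [ 0.68167991 -0.03012452  0.036     ]] [ 0.63408639 -0.00541016  0.036     ]
pins [[ 0.67738377 -0.01812708  0.036     ]
 [ 0.67696094 -0.00618841  0.036     ]
 [ 0.67652879  0.00594357  0.036     ]
 [ 0.59478058  0.0032571   0.036     ]]
shift [ 0.0749  0.0347 -0.0765] turn [ 0.0018 -0.001   0.0024] rows 2.7
```

Block outline, rim, floor and pins give the pocket near (0.635, −0.006), spread about ±3 mm. I'll put the camera straight above it for one closer reading.

>>> play_rows(
  steps=[
    [0.0,-0.01,-0.02,0,0,0,0.02],
    [0.0,-0.025,-0.045,0,0,0,0.02],
    [0.01,-0.038,-0.065,0,0,0,0.02],
    [0.02,-0.045,-0.08,0,0,0,0.02],
    [0.02,-0.045,-0.08,0,0,0,0.02],
    [0.02,-0.045,-0.08,0,0,0,0.02],
    [0.02,-0.045,-0.08,0,0,0,0.02],
  ],
)

```text
time: 5.17
ee_pos: [0.7145, -0.0055, 0.175]
tool_rot: [[0.002, -0.999, -0.036], [0.001, -0.036, 0.999], [-1.0, -0.002, 0.0]]
ft_force: [-0.6, 0.1, -1.4]
opening: 0.0278
```

```bash
python3 - <<'E'
from h import *
st(); c=cap('wrist','w4'); print('cam',ray(c,320,200,True)[0]); u,v=proj(c,[.635,-.006,.036],True); print(u,v); u0=int(u)-45;v0=int(v)-62
im=crop('w4',u0,v0,u0+100,v0+150,4).astype(float); print(u0,v0); im=np.clip(im*3.5,0,255).astype(np.uint8); cv2.imwrite('pics/w4b.png',im)
E
```

```text
5.1667 [ 0.7145 -0.0055  0.175 ] F [-0.6  0.1 -1.4] op 0.0278
[[ 0.002 -0.999 -0.036]
 [ 0.001 -0.036  0.999]
 [-1.    -0.002  0.   ]]
q [ 0.162  0.665 -0.295  1.435  0.206  1.069  1.434]
cam [ 0.63427904 -0.00827873  0.30991671]
320.18740643221525 113.41181231001414
275 51
```

View pics/w4b.png

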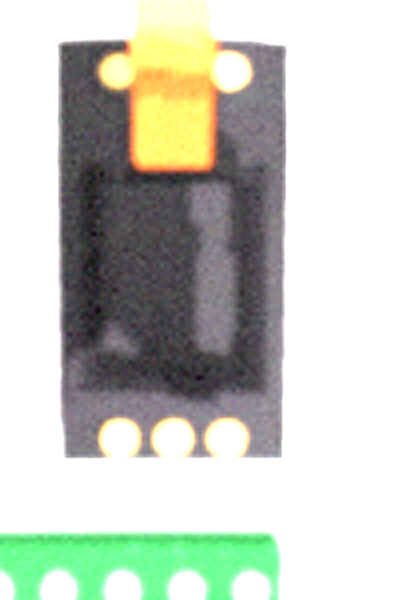

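```bash
python3 - <<'E'
from h import *
c=load('w4')
g=lambda L,z:np.array([atz(c,275+u/4,51+v/4,z,True) for u,v in L])
B=g([(60,45),(285,45),(282,457),(65,457)],.036);print(np.round(B,4),B.mean(0))
print('rim',g([(80,277),(267,277),(173,390),(173,165)],.036))
print('floor',g([(103,277),(239,277),(173,352)],.024))
P=g([(117,71),(231,71),(120,438),(228,438),(173,438)],.036); print('pins',P,P[:4].mean(0))
print('lever foot',g([(131,170),(216,170)],.041), 'tip',g([(170,0)],.075))
E
```

```text
[[ 0.59   -0.0338  0.036 ]
 [ 0.5882  0.0149  0.036 ]
 [ 0.6804  0.0184  0.036 ]
 [ 0.6821 -0.0302  0.036 ]] [ 0.63517348 -0.0076717   0.036     ]
rim [[ 0.6417042  -0.02780622  0.036     ]
 [ 0.64022069  0.01308285  0.036     ]
 [ 0.66621941 -0.0065622   0.036     ]
 [ 0.61633238 -0.00836136  0.036     ]]
floor [[ 0.64190226 -0.02339903  0.024     ]
 [ 0.64078852  0.00761497  0.024     ]
 [ 0.6587636  -0.00680729  0.024     ]]
pins [[ 0.59568794 -0.02122187  0.036     ]
 [ 0.59478407  0.00342081  0.036     ]
 [ 0.67742569 -0.01798958  0.036     ]
 [ 0.67655604  0.00609469  0.036     ]
 [ 0.6770246  -0.00617086  0.036     ]] [ 0.63611343 -0.00742399  0.036     ]
lever foot [[ 0.61803715 -0.01725574  0.041     ]
 [ 0.61737857  0.00082577  0.041     ]] tip [[ 0.58703834 -0.01004818  0.075     ]]
```

Pocket centre is (0.636, −0.0077), yaw about 2°, with the camera directly overhead so scale error hardly matters. Next: move over it, then lower.

>>> play_rows(
  steps=[
    [0.0,0.02,0,0,0,0,0.02],
    [0.0,0.045,0,0,0,0,0.02],
    [0.01,0.068,0,0,0,0,0.02],
    [0.035,0.0785,0.0006,0,0,0,0.02],
    [0.06,0.0785,0.0006,0,0,0,0.02],
    [0.08,0.0785,0.0006,0,0,0,0.02],
    [0.088,0.0785,0.0006,0,0,0,0.02],
    [0.088,0.0785,0.0006,0,0,0,0.02],
  ],
)

```text
time: 5.88
ee_pos: [0.6361, -0.0078, 0.086]
tool_rot: [[0.001, -0.999, -0.037], [-0.0, -0.037, 0.999], [-1.0, -0.001, -0.0]]
ft_force: [0.3, -0.1, -0.0]
opening: 0.0277
```

>>> play_rows(
  steps=[
    [0,0,0,0,0,0,0.02],
    [0,0,0,0,0,0,0.02],
    [0,0,0,0,0,0,0.02],
  ],
)

```text
time: 6.13
ee_pos: [0.6385, -0.009, 0.0888]
tool_rot: [[0.006, -0.999, -0.036], [-0.001, -0.036, 0.999], [-1.0, -0.006, -0.001]]
ft_force: [0.3, -0.2, -1.4]
opening: 0.0283
```

```bash
python3 - <<'E'
from h import *
st(); go([.636,-.0077,.066],down(92.1))
E
```

```text
6.1333 [ 0.6385 -0.009   0.0888] F [ 0.3 -0.2 -1.4] op 0.0283
[[ 0.006 -0.999 -0.036]
 [-0.001 -0.036  0.999]
 [-1.    -0.006 -0.001]]
q [ 0.178  0.644 -0.283  1.702  0.233  0.822  1.397]
shift [0.0228 0.0026 0.0014] turn [-0.0011 -0.0011  0.0063] rows 0.6
```

>>> play_rows(
  steps=[
    [0.0,0.0025,0.0013,0,0,0.006,0.02],
    [0.0,0.0025,0.0013,0,0,0.006,0.02],
    [0.004,0.0025,0.0013,0,0,0.006,0.02],
    [0.008,0.0025,0.0013,0,0,0.006,0.02],
    [0.012,0.0025,0.0013,0,0,0.006,0.02],
    [0.016,0.0025,0.0013,0,0,0.006,0.02],
    [0.016,0.0025,0.0013,0,0,0.006,0.02],
    [0.016,0.0025,0.0013,0,0,0.006,0.02],
  ],
)

```text
time: 6.8
ee_pos: [0.6387, -0.008, 0.0734]
tool_rot: [[0.006, -0.999, -0.035], [-0.001, -0.035, 0.999], [-1.0, -0.006, -0.001]]
ft_force: [4.9, -0.4, 7.4]
opening: 0.028
```

>>> play_rows(
  steps=[
    [0.0,-0.003,0,0,0,0,0.02],
    [0.0,-0.003,0,0,0,0,0.02],
    [0.003,-0.003,0,0,0,0,0.02],
    [0.005,-0.003,0,0,0,0,0.02],
    [0.007,-0.003,0,0,0,0,0.02],
    [0.007,-0.003,0,0,0,0,0.02],
  ],
)

```text
time: 7.3
ee_pos: [0.643, -0.0078, 0.0677]
tool_rot: [[0.008, -0.999, -0.035], [-0.001, -0.035, 0.999], [-1.0, -0.008, -0.001]]
ft_force: [5.0, 0.6, 10.7]
opening: 0.0279
```

```bash
python3 - <<'E'
from h import *
o=st(); print(o['wrist_torque'])
E
```

```text
7.3 [ 0.643  -0.0078  0.0677] F [ 5.   0.6 10.7] op 0.0279
[[ 0.008 -0.999 -0.035]
 [-0.001 -0.035  0.999]
 [-1.    -0.008 -0.001]]
q [ 0.169  0.679 -0.275  1.698  0.244  0.79   1.387]
[ 0.02783389 -0.87662889 -0.03569042]
```

```bash
python3 - <<'E'
from h import *
c=cap('wrist','w5'); im=cv2.imread('pics/w5.png'); cv2.imwrite('pics/w5b.png',np.clip(cv2.resize(im[20:320,190:450],None,fx=2.0*1,fy=2.0,interpolation=cv2.INTER_CUBIC).astype(float)*1.8,0,255).astype(np.uint8))
E
```

```text
(no output)
```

View pics/w5b.png

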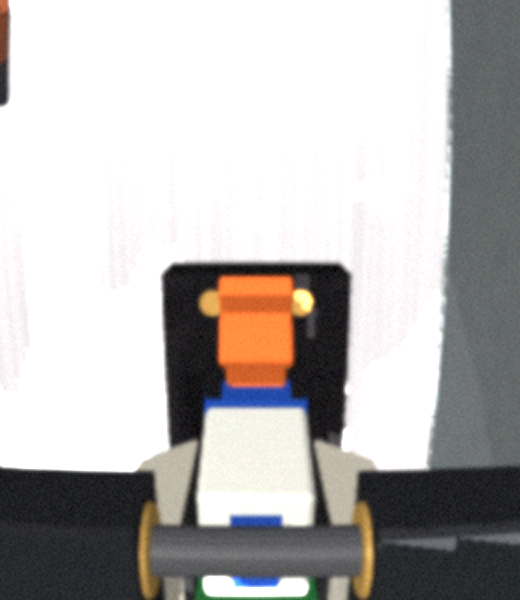

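```bash
python3 - <<'E'
from h import *
c=load('w5'); g=lambda u,v,z:np.round(atz(c,190+u/2,20+v/2,z,True),4)
print('cam',ray(c,320,200,True)[0])
print('block -x edge',g(258,265,.036),g(163,272,.036),g(351,272,.036),'pins',g(209,303,.036),g(302,303,.036))
for z in (.072,.0757,.08): print('top edges',z,g(200,491,z),g(312,491,z),g(258,597,z))
print('white bottom',g(200,408,.040),g(310,408,.040),'blue',g(255,385,.036))
for z in (.075,.08): print('lever tip',g(257,278,z),'hook end',g(257,365,z))
E
```

```text
cam [ 0.56198473 -0.010308    0.20204564]
block -x edge [ 0.5845 -0.009   0.036 ] [ 0.5871 -0.0348  0.036 ] [0.5853 0.0163 0.036 ] pins [ 0.5954 -0.022   0.036 ] [0.5945 0.0034 0.036 ]
top edges 0.072 [ 0.6335 -0.0212  0.072 ] [0.6326 0.0055 0.072 ] [ 0.6651 -0.0062  0.072 ]
top edges 0.0757 [ 0.6315 -0.0209  0.0757] [0.6306 0.005  0.0757] [ 0.6622 -0.0063  0.0757]
top edges 0.08 [ 0.6291 -0.0205  0.08  ] [0.6282 0.0045 0.08  ] [ 0.6588 -0.0065  0.08  ]
white bottom [ 0.6246 -0.0239  0.04  ] [0.6235 0.007  0.04  ] blue [ 0.6186 -0.0087  0.036 ]
lever tip [ 0.5819 -0.0094  0.075 ] hook end [ 0.6008 -0.0088  0.075 ]
lever tip [ 0.5812 -0.0095  0.08  ] hook end [ 0.5992 -0.0088  0.08  ]
```

The view shows the relay with its base edge just under the hook at (255,400) and the top edge shifted relative to w2: it is tilted in the grip, caught on the −x chamfer. The rim and lever foot put the pocket at x≈0.6405, so it is not centred in the block. I'll raise and compare.

>>> play_rows(
  steps=[
    [-0.006,0,0,0,0,0,0.02],
    [-0.012,0,0,0,0,0,0.02],
    [-0.018,0,0,0,0,0,0.02],
    [-0.022,0,0,0,0,0,0.02],
    [-0.022,0,0,0,0,0,0.02],
    [-0.022,0,0,0,0,0,0.02],
    [-0.022,0,0,0,0,0,0.02],
  ],
)

```text
time: 7.93
ee_pos: [0.6371, -0.0081, 0.0856]
tool_rot: [[-0.004, -0.999, -0.035], [-0.001, -0.035, 0.999], [-1.0, 0.004, -0.001]]
ft_force: [0.1, -0.2, -1.5]
opening: 0.028
```

```bash
python3 - <<'E'
from h import *
st(); cap('wrist','w6')
for f in ('w3','w4','w5','w6'):
    im=load(f)['img'].astype(int); 
    print(f)
    for u in (308,332): print(u,' '.join('%d:%d,%d,%d'%(v,*im[v,u]) for v in range(206,288,3)))
E
```

```text
7.9333 [ 0.6371 -0.0081  0.0856] F [ 0.1 -0.2 -1.5] op 0.028
[[-0.004 -0.999 -0.035]
 [-0.001 -0.035  0.999]
 [-1.     0.004 -0.001]]
q [ 0.175  0.652 -0.282  1.697  0.233  0.829  1.395]
w3
308 206:231,187,134 209:233,190,136 212:222,175,124 215:166,130,103 218:15,31,72 221:16,36,84 224:82,86,101 227:108,108,104 230:110,108,104 233:110,109,103 236:109,108,103 239:110,109,103 242:110,110,104 245:110,109,104 248:121,120,114 251:148,149,141 254:151,150,142 257:148,147,139 260:100,106,115 263:22,44,98 266:19,41,98 269:21,44,99 272:24,47,101 275:24,45,101 278:20,43,97 281:18,40,90 284:32,34,38 287:38,39,41
332 206:239,201,145 209:238,200,145 212:234,193,137 215:178,140,109 218:19,34,73 221:21,38,85 224:69,75,99 227:107,107,101 230:107,107,102 233:108,109,103 236:110,108,103 239:107,105,100 242:110,110,104 245:110,110,105 248:116,116,109 251:146,145,138 254:149,148,142 257:148,149,140 260:142,142,137 263:138,139,136 266:136,138,134 269:145,146,142 272:165,164,160 275:162,162,158 278:162,162,157 281:152,152,149 284:44,45,45 287:40,41,42
w4
308 206:30,78,43 209:59,66,64 212:60,61,62 215:47,5
[... 1797 characters left out ...]
236:132,131,124 239:132,132,126 242:131,130,124 245:128,128,121 248:131,130,122 251:134,134,126 254:132,132,125 257:130,129,123 260:132,132,125 263:137,138,129 266:164,163,156 269:154,153,146 272:152,152,145 275:92,98,117 278:21,46,101 281:21,43,95 284:34,36,42 287:45,46,48
332 206:45,23,14 209:41,23,15 212:40,28,27 215:22,39,82 218:16,38,88 221:18,39,89 224:26,47,101 227:118,118,118 230:129,129,122 233:129,129,122 236:131,130,124 239:129,130,124 242:131,131,123 245:131,128,122 248:130,131,123 251:133,131,125 254:132,131,125 257:132,132,125 260:131,130,124 263:141,140,132 266:163,162,154 269:152,152,144 272:152,150,144 275:147,146,141 278:145,144,141 281:133,131,128 284:44,44,46 287:45,44,47
```

```bash
python3 - <<'E'
from h import *
from scipy.optimize import least_squares
c=load('w6'); o=r.get_obs(); T=np.array(o['tool_rot']); p=np.array(o['ee_pos'])
def v(x,h,X,Z,th): # point in relay (x,0,h) ; relay bottom centre at tool-frame offset X ahead(world+x), Z below TCP
    ct,s=np.cos(th),np.sin(th); a=X+ct*x+s*h; b=-Z-s*x+ct*h   # tilt + = top to +x
    W=p+T@np.array([-b,-a,0]); return proj(c,W,True)[1]
f0=lambda q:[v(-.019,0,q[0],q[2],0)-216,v(-.019,q[1],q[0],q[2],0)-223,v(-.019,.048,q[0],q[2],0)-248]
s=least_squares(f0,[0,.012,.04],x_scale=[.01,.01,.01]); print('orig X,hb,Z',s.x,s.fun); hb=s.x[1]
f1=lambda q:[v(-.019,0,*q)-213.5,v(-.019,hb,*q)-226,v(-.019,.048,*q)-264]
s=least_squares(f1,[0,.035,.15],x_scale=[.01,.01,.1]); print('now X,Z,th',s.x,s.fun)
E
```

```text
orig X,hb,Z [0.00287248 0.01277577 0.05040112] [ 2.84217094e-14 -1.13686838e-13 -1.42108547e-13]
now X,Z,th [0.0200712  0.12906696 0.63733925] [ 0.00000000e+00 -5.68434189e-14  1.70530257e-13]
```

```bash
python3 - <<'E'
from h import *
from scipy.optimize import least_squares
c=load('w6'); o=r.get_obs(); T=np.array(o['tool_rot']); p=np.array(o['ee_pos'])
def v(x,h,th,dx,dz,db):  # db: camera-height bias
    X,H=x,h-.037; ct,s=np.cos(th),np.sin(th)
    a=ct*X+s*H+dx; b=-s*X+ct*H+dz-.003-db
    return proj(c,p+T@np.array([-b,-a,0]),True)[1]
for hb in (.008,.010,.012):
  for db in (0,.006,.01):
    b0=np.array([v(-.019,h,0,0,0,db) for h in (0,hb,.048)])-[216,223,248]
    f=lambda q:np.r_[np.array([v(-.019,h,*q,db) for h in (0,hb,.048)])-b0-[213.5,226,264], q[1]/.002,q[2]/.004]
    s=least_squares(f,[.1,0,0],x_scale=[.1,.01,.01]); print(hb,db,np.round(b0,1),np.round(s.x,4),np.round(s.fun,2))
E
```

```text
0.008 0 [ 1.1 -1.3  3.9] [0.165  0.0025 0.004 ] [ 1.36 -1.79  0.1   1.23  1.  ]
0.008 0.006 [-2.1 -4.8 -1.6] [0.1713 0.0026 0.0042] [ 1.34 -1.79  0.08  1.31  1.04]
0.008 0.01 [-4.1 -7.  -5. ] [0.1755 0.0027 0.0043] [ 1.33 -1.79  0.07  1.37  1.07]
0.01 0 [ 1.1 -0.1  3.9] [0.1698 0.0024 0.0039] [ 1.01 -1.45  0.11  1.21  0.98]
0.01 0.006 [-2.1 -3.6 -1.6] [0.1762 0.0026 0.0041] [ 1.   -1.45  0.09  1.29  1.02]
0.01 0.01 [-4.1 -5.9 -5. ] [0.1806 0.0027 0.0042] [ 0.99 -1.45  0.08  1.34  1.04]
0.012 0 [1.1 1.1 3.9] [0.1743 0.0023 0.0038] [ 0.67 -1.08  0.08  1.17  0.96]
0.012 0.006 [-2.1 -2.5 -1.6] [0.1808 0.0025 0.004 ] [ 0.66 -1.08  0.07  1.25  1.  ]
0.012 0.01 [-4.1 -4.8 -5. ] [0.1852 0.0026 0.0041] [ 0.65 -1.08  0.06  1.3   1.02]
```

Fit: the relay is tilted about 0.18 rad in the grip (top to +x) and slipped about 3–4 mm. I'll counter-tilt the tool so the relay stands upright, centre it on x≈0.6405 and lower partway.

>>> play_rows(
  steps=[
    [-0.006,0,0,0,0,-0.06,0.02],
    [-0.008,-0.001,0,0,0,-0.12,0.02],
    [-0.008,-0.001,0,0,0,-0.18,0.02],
    [-0.008,-0.001,0,0,0,-0.18,0.02],
    [-0.008,-0.001,0,0,0,-0.18,0.02],
    [-0.008,-0.001,0,0,0,-0.18,0.02],
  ],
)

```text
time: 8.48
ee_pos: [0.6392, -0.008, 0.0942]
tool_rot: [[0.176, -0.984, -0.035], [0.005, -0.035, 0.999], [-0.984, -0.176, -0.001]]
ft_force: [-0.1, 1.2, -0.7]
opening: 0.0279
```

```bash
python3 - <<'E'
from h import *
o=st(); T=np.array(o['tool_rot']); print('to .638,-.0077,.078',T.T@(np.array([.638,-.0077,.078])-o['ee_pos']),'per 1 mm down',T.T@[0,0,-1.])
E
```

```text
8.4833 [ 0.6392 -0.008   0.0942] F [-0.1  1.2 -0.7] op 0.0279
[[ 0.176 -0.984 -0.035]
 [ 0.005 -0.035  0.999]
 [-0.984 -0.176 -0.001]]
q [ 0.182  0.561 -0.273  1.851  0.266  0.584  1.358]
to .638,-.0077,.078 [0.01578409 0.00400131 0.00039172] per 1 mm down [0.98446614 0.1755708  0.00114683]
```

>>> play_rows(
  steps=[
    [0.006,0.002,0,0,0,0,0.02],
    [0.012,0.003,0.0004,0,0,0,0.02],
    [0.0158,0.004,0.0004,0,0,0,0.02],
    [0.0158,0.004,0.0004,0,0,0,0.02],
    [0.0188,0.0045,0.0004,0,0,0,0.02],
    [0.0218,0.005,0.0004,0,0,0,0.02],
    [0.0248,0.0056,0.0004,0,0,0,0.02],
    [0.0248,0.0056,0.0004,0,0,0,0.02],
  ],
)

```text
time: 9.15
ee_pos: [0.6373, -0.0077, 0.0681]
tool_rot: [[0.176, -0.984, -0.035], [0.005, -0.035, 0.999], [-0.984, -0.176, -0.001]]
ft_force: [-0.6, 0.1, -1.4]
opening: 0.0278
```

>>> play_rows(
  steps=[
    [0.002,0.0004,0,0,0,0,0.02],
    [0.004,0.0007,0,0,0,0,0.02],
    [0.005,0.0009,0,0,0,0,0.02],
    [0.005,0.0009,0,0,0,0,0.02],
  ],
)

```text
time: 9.48
ee_pos: [0.6376, -0.0077, 0.0635]
tool_rot: [[0.176, -0.984, -0.035], [0.005, -0.035, 0.999], [-0.984, -0.176, -0.001]]
ft_force: [0.5, 0.1, -1.5]
opening: 0.0279
```

>>> play_rows(
  steps=[
    [0.001,0.0002,0,0,0,0,0.02],
    [0.002,0.0004,0,0,0,0,0.02],
    [0.003,0.0005,0,0,0,0,0.02],
    [0.003,0.0005,0,0,0,0,0.02],
  ],
)

```text
time: 9.82
ee_pos: [0.6379, -0.0077, 0.0612]
tool_rot: [[0.177, -0.984, -0.035], [0.005, -0.035, 0.999], [-0.984, -0.177, -0.001]]
ft_force: [-1.2, -0.4, 3.4]
opening: 0.028
```

>>> play_rows(
  steps=[
    [0,0,0,0,0,0,0.032],
    [0,0,0,0,0,0,0.038],
    [0,0,0,0,0,0,0.044],
    [0,0,0,0,0,0,0.044],
    [0,0,0,0,0,0,0.044],
    [-0.02,0,0,0,0,0,0.044],
    [-0.05,0,0,0,0,0,0.044],
    [-0.06,0,0,0,0,0,0.044],
  ],
)

```text
time: 10.48
ee_pos: [0.6284, -0.0078, 0.1227]
tool_rot: [[0.18, -0.983, -0.035], [0.005, -0.035, 0.999], [-0.984, -0.18, -0.001]]
ft_force: [0.8, 0.9, 0.2]
opening: 0.0439
```

>>> play_rows(
  steps=[
    [0,0,0,0,0,0.08,0.02],
    [0,0,0,0,0,0.18,0.005],
    [0,0,0,0,0,0.18,0],
    [0,0,0,0,0,0.18,0],
    [0,0,0,0,0,0.18,0],
  ],
)

```text
time: 10.9
ee_pos: [0.6267, -0.0079, 0.1189]
tool_rot: [[-0.001, -0.999, -0.035], [-0.001, -0.035, 0.999], [-1.0, 0.002, -0.001]]
ft_force: [0.4, -0.2, -0.5]
opening: 0.0155
```

```bash
python3 - <<'E'
from h import *
st(); c=cap('wrist','w7')
print('expect top corners if seated', [np.round(proj(c,[.6405+a,-.0077+b,.072],True),1) for a in(-.019,.019) for b in (-.014,.014)], 'base -x @.036',np.round(proj(c,[.6215,-.0077,.036],True),1))
im=cv2.imread('pics/w7.png'); cv2.imwrite('pics/w7b.png',np.clip(cv2.resize(im[60:300,190:450],None,fx=2.4,fy=2.4,interpolation=cv2.INTER_CUBIC).astype(float)*1.5,0,255).astype(np.uint8))
go([.640,-.0077,.105],down(92))
E
```

```text
10.9 [ 0.6267 -0.0079  0.1189] F [ 0.4 -0.2 -0.5] op 0.0155
[[-0.001 -0.999 -0.035]
 [-0.001 -0.035  0.999]
 [-1.     0.002 -0.001]]
q [ 0.19   0.592 -0.299  1.713  0.218  0.871  1.404]
expect top corners if seated [array([296.1, 233.3]), array([340.1, 234.7]), array([295.7, 284.4]), array([336.6, 285.7])] base -x @.036 [318.1 215.7]
shift [ 0.0139 -0.0138 -0.0002] turn [ 0.0006 -0.0011 -0.0021] rows 0.5
```

View pics/w7b.png

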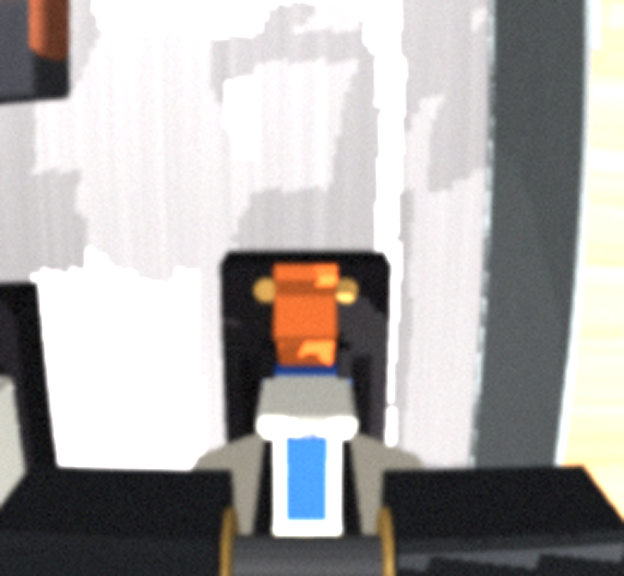

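Picture shows the relay upright and alone in the socket: top −x edge at (257..357, 418), where a seated one is predicted at (254..360, 417). Lever still open at (305,300). I'll press it down with closed fingertips.

>>> play_rows(
  steps=[
    [0,-0.007,0,0,0,0,0],
    [0.005,-0.0138,0,0,0,0,0],
    [0.015,-0.0138,0,0,0,0,0],
    [0.022,-0.0138,0,0,0,0,0],
    [0.027,-0.0138,0,0,0,0,0],
    [0.031,-0.0138,0,0,0,0,0],
    [0.034,-0.0138,0,0,0,0,0],
    [0.034,-0.0138,0,0,0,0,0],
  ],
)

```text
time: 11.62
ee_pos: [0.6423, -0.0073, 0.0942]
tool_rot: [[0.001, -0.999, -0.035], [-0.003, -0.035, 0.999], [-1.0, -0.001, -0.003]]
ft_force: [-21.3, -0.2, 58.5]
opening: -0.0
```

Tips bottomed at z = 0.0722 (a seated relay's top is 0.072) at 58 N, firmer than I wanted but the relay is home. Now back off and go behind the lever.

>>> play_rows(
  steps=[
    [-0.02,0,0,0,0,0,0],
    [-0.045,0,0,0,0,0,0],
    [-0.05,0.03,0,0,0,0,0],
    [-0.05,0.06,0,0,0,0,0],
    [-0.05,0.082,0,0,0,0,0],
    [-0.04,0.082,0,0,0,0,0],
    [-0.02,0.082,0,0,0,0,0],
    [-0.004,0.082,0,0,0,0,0],
  ],
)

```text
time: 12.28
ee_pos: [0.5588, -0.0106, 0.0889]
tool_rot: [[-0.002, -0.999, -0.035], [-0.001, -0.035, 0.999], [-1.0, 0.002, -0.001]]
ft_force: [0.1, 0.5, -0.1]
opening: 0.0006
```

>>> play_rows(
  steps=[
    [0,0,0,0,0,0,0],
    [0,0,0,0,0,0,0],
    [0,0,0,0,0,0,0],
  ],
)

```text
time: 12.53
ee_pos: [0.5594, -0.0102, 0.0899]
tool_rot: [[-0.002, -0.999, -0.035], [-0.001, -0.035, 0.999], [-1.0, 0.002, -0.001]]
ft_force: [0.1, 0.0, -0.4]
opening: 0.0004
```

```bash
python3 - <<'E'
from h import *
st(); go([.599,-.009,.083],down(92))
E
```

```text
12.5333 [ 0.5594 -0.0102  0.0899] F [ 0.1  0.  -0.4] op 0.0004
[[-0.002 -0.999 -0.035]
 [-0.001 -0.035  0.999]
 [-1.     0.002 -0.001]]
q [ 0.206  0.536 -0.299  1.898  0.226  0.742  1.385]
shift [ 0.0068 -0.0397 -0.0002] turn [ 0.0005 -0.0008 -0.0022] rows 1.0
```

>>> play_rows(
  steps=[
    [0.007,0,0,0,0,0,0],
    [0.007,-0.006,0,0,0,0,0],
    [0.007,-0.013,0,0,0,0,0],
    [0.007,-0.02,0,0,0,0,0],
    [0.007,-0.026,0,0,0,0,0],
    [0.007,-0.032,0,0,0,0,0],
    [0.007,-0.037,0,0,0,0,0],
    [0.007,-0.038,0,0,0,0,0],
  ],
)

```text
time: 13.2
ee_pos: [0.5987, -0.009, 0.0831]
tool_rot: [[-0.0, -0.999, -0.035], [-0.001, -0.035, 0.999], [-1.0, 0.0, -0.001]]
ft_force: [1.1, -0.5, -0.0]
opening: 0.0002
```

>>> play_rows(
  steps=[
    [0,-0.0015,0,0,0,0,0],
    [0,-0.003,0,0,0,0,0],
    [0,-0.0045,0,0,0,0,0],
    [0,-0.006,0,0,0,0,0],
    [0,-0.006,0,0,0,0,0],
  ],
)

```text
time: 13.62
ee_pos: [0.6026, -0.0089, 0.0827]
tool_rot: [[-0.003, -0.999, -0.035], [-0.001, -0.035, 0.999], [-1.0, 0.003, -0.001]]
ft_force: [-2.7, -0.8, 1.1]
opening: 0.0003
```

>>> play_rows(
  steps=[
    [0,-0.001,0,0,0,0,0],
    [0,-0.002,0,0,0,0,0],
    [0,-0.003,0,0,0,0,0],
    [0,-0.003,0,0,0,0,0],
    [0,-0.003,0,0,0,0,0],
  ],
)

```text
time: 14.03
ee_pos: [0.6029, -0.0089, 0.0823]
tool_rot: [[-0.008, -0.999, -0.035], [-0.002, -0.035, 0.999], [-1.0, 0.008, -0.002]]
ft_force: [-9.1, -0.4, 6.6]
opening: 0.0005
```

Contact stops hard at x = 0.603, matching the shut position, with 9 N (hinge needs <2 N). Back off, rise, and check the lever numerically.

>>> play_rows(
  steps=[
    [0,0.012,0,0,0,0,0],
    [0,0.025,0,0,0,0,0],
    [-0.03,0.035,0,0,0,0,0],
    [-0.065,0.02,0,0,0,0,0.0],
    [-0.085,-0.01,0,0,0,0,0.0],
    [-0.085,-0.04,0,0,0,0,0.0],
    [-0.085,-0.065,0,0,0,0,0.0],
    [-0.085,-0.065,0,0,0,0,0],
  ],
)

```text
time: 14.7
ee_pos: [0.6762, -0.0062, 0.1687]
tool_rot: [[0.004, -0.999, -0.035], [-0.0, -0.035, 0.999], [-1.0, -0.004, -0.001]]
ft_force: [-0.1, -0.1, 0.4]
opening: 0.0004
```

```bash
python3 - <<'E'
from h import *
st(); c=cap('wrist','w8'); im=c['img'].astype(int)
m=((im[...,0]>90)&(im[...,0]>1.8*im[...,1])&(im[...,2]<80)).astype(np.uint8)
n,l,s,ce=cv2.connectedComponentsWithStats(m)
for i in range(1,n):
    if s[i,4]>40: print(s[i],ce[i])
P=np.array([.6405,-.0077,.024]); e=np.array([np.cos(.036),np.sin(.036),0])
for a in (0,.15,.3): 
    t=P+[0,0,.017]-e*.0255-e*.045*np.sin(a)+[0,0,.045*np.cos(a)]; print(a,'tip proj',proj(c,t-e*.0025,True),'hook end~',proj(c,t+e*.012,True))
print('relay top',[proj(c,P+e*x+[0,0,.048],True) for x in(-.019,.019)])
E
```

```text
14.7 [ 0.6762 -0.0062  0.1687] F [-0.1 -0.1  0.4] op 0.0004
[[ 0.004 -0.999 -0.035]
 [-0.    -0.035  0.999]
 [-1.    -0.004 -0.001]]
q [ 0.182  0.607 -0.307  1.553  0.206  1.008  1.422]
[173  11  29  24 274] [183.48905109  22.81021898]
[229  17   4  18  46] [230.65217391  25.63043478]
[305 133  24  25 480] [317.27291667 144.76041667]
[167 139  34  24 329] [179.68389058 147.96048632]
0 tip proj [317.12472808 135.72055849] hook end~ [317.16482254 156.11666197]
0.15 tip proj [317.10819776 126.14631855] hook end~ [317.14795605 146.6145421 ]
0.3 tip proj [317.09611844 116.78055449] hook end~ [317.13525776 137.18787425]
relay top [array([317.19571644, 146.22208   ]), array([317.29290674, 195.14556651])]
```

Lever blob spans rows 133–158, matching the shut prediction (136–156), not 0.15 rad (126–147). Next I measure the hinge line and plan the cover grasp.

```bash
cat >> h.py <<'E'
yaw=.0367; EX=np.array([np.cos(yaw),np.sin(yaw),0]); EY=np.array([-np.sin(yaw),np.cos(yaw),0]); EZ=np.array([0,0,1.])
def cov(a,H,rad=.198,t=.007):
    d=np.cos(a)*EY+np.sin(a)*EZ; n=-np.sin(a)*EY+np.cos(a)*EZ
    x=-d; z=-n; return H+rad*d+t*n, np.stack([x,np.cross(z,x),z],1)
E
python3 - <<'E'
from h import *
c=load('w2'); g=lambda u,v,z:np.round(atz(c,u/2,50+v/2,z,True),4)
print('cam',ray(c,320,200,True)[0]);print('-y rim',g(182,65,.09),g(208,385,.09),'+y rim',g(606,50,.09),g(609,330,.09))
P=np.array([.6405,-.0077,.024])
c=load('top'); H=np.array([.602,-.142,.09])
for a in (1.83,): 
  for t in (0,.014):
    d=np.cos(a)*EY+np.sin(a)*EZ; n=-np.sin(a)*EY+np.cos(a)*EZ
    print('edge corners px crop',[ (proj(c,H+s*.132*EX+.204*d+t*n)-[285,115])*4.255 for s in (1,-1)])
print('hinge px',[(proj(c,H+s*.132*EX)-[285,115])*4.255 for s in (1,-1)])
go(*cov(1.83,H,.28)); 
E
```

```text
cam [0.51764894 0.06720825 0.32969705]
-y rim [ 0.4776 -0.1444  0.09  ] [ 0.6356 -0.1468  0.09  ] +y rim [0.4859 0.0544 0.09  ] [0.5972 0.0586 0.09  ]
edge corners px crop [array([416.35150617,  28.6348283 ]), array([449.41862365, 440.52117846])]
edge corners px crop [array([436.76466425,  29.17569588]), array([470.38381193, 439.92123685])]
hinge px [array([309.62961763, 115.14746212]), array([335.39825494, 475.06626405])]
shift [-0.191   0.0759 -0.2119] turn [-0.0016 -0.2598  0.0007] rows 7.1
```

>>> play_rows(
  steps=[
    [-0.035,0.01,0,0,0,0,0.05],
    [-0.07,0.025,0,0,0,0,0.05],
    [-0.105,0.04,0,0,0,0,0.05],
    [-0.14,0.055,0,0,0,0,0.05],
    [-0.17,0.07,-0.015,0,-0.03,0,0.05],
    [-0.19,0.074,-0.045,0,-0.06,0,0.05],
    [-0.191,0.074,-0.08,0,-0.1,0,0.05],
    [-0.191,0.074,-0.115,0,-0.14,0,0.05],
  ],
)

```text
time: 15.42
ee_pos: [0.6016, -0.1237, 0.3619]
tool_rot: [[-0.002, -0.999, -0.038], [0.138, -0.038, 0.99], [-0.99, -0.003, 0.138]]
ft_force: [1.2, 0.0, -0.1]
opening: 0.0476
```

```bash
python3 - <<'E'
from h import *
st(); H=np.array([.604,-.144,.09]); go(*cov(1.83,H,.26))
E
```

```text
15.4167 [ 0.6016 -0.1237  0.3619] F [ 1.2  0.  -0.1] op 0.0476
[[-0.002 -0.999 -0.038]
 [ 0.138 -0.038  0.99 ]
 [-0.99  -0.003  0.138]]
q [ 0.467  0.362 -0.314  1.479 -0.027  1.343  1.786]
shift [ 0.0092 -0.0015 -0.096 ] turn [ 0.002  -0.1205  0.0027] rows 2.3
```

>>> play_rows(
  steps=[
    [0,0,-0.03,0,-0.04,0,0.05],
    [0,-0.001,-0.065,0,-0.08,0,0.05],
    [0.009,-0.0015,-0.096,0,-0.12,0,0.05],
    [0.009,-0.0015,-0.096,0.002,-0.12,0.002,0.05],
    [0.009,-0.0015,-0.096,0.002,-0.12,0.002,0.05],
    [0.009,-0.0015,-0.096,0.002,-0.12,0.002,0.05],
  ],
)

```text
time: 15.92
ee_pos: [0.6057, -0.2169, 0.336]
tool_rot: [[-0.014, -0.999, -0.031], [0.257, -0.033, 0.966], [-0.966, 0.006, 0.257]]
ft_force: [-1.1, 1.4, 0.5]
opening: 0.0498
```

```bash
python3 - <<'E'
from h import *
st(); H=np.array([.604,-.144,.09]); go(*cov(1.83,H,.198)); c=cap('wrist','w9')
for t in (0,.014):
  d,R=cov(1.83,H,.204,t); print('edge t',t,[np.round(proj(c,d+s*EX,True),1) for s in (-.1,-.05,0)])
im=cv2.imread('pics/w9.png'); cv2.imwrite('pics/w9b.png',im)
m=im.astype(int)
for v in (130,170,200): print(v,' '.join('%d:%d,%d,%d'%(u,*m[v,u,::-1]) for u in range(240,400,5)))
E
```

```text
15.9167 [ 0.6057 -0.2169  0.336 ] F [-1.1  1.4  0.5] op 0.0498
[[-0.014 -0.999 -0.031]
 [ 0.257 -0.033  0.966]
 [-0.966  0.006  0.257]]
q [ 0.616  0.488 -0.287  1.373 -0.107  1.404  1.981]
shift [ 0.0585 -0.0012  0.0004] turn [-0.0048  0.001  -0.0047] rows 1.4
edge t 0 [array([329.4,  82.2]), array([329.5, 164. ]), array([329. , 239.6])]
edge t 0.014 [array([305.8,  82.3]), array([306.6, 164.1]), array([307.8, 239.7])]
130 240:157,121,85 245:159,122,85 250:156,120,82 255:157,120,85 260:155,118,82 265:156,118,83 270:156,118,83 275:155,118,83 280:160,121,85 285:158,120,84 290:156,117,81 295:154,117,79 300:144,84,62 305:42,39,72 310:30,52,91 315:21,46,86 320:24,46,85 325:42,54,81 330:243,240,241 335:244,242,243 340:249,247,248 345:249,247,248 350:248,246,247 355:249,247,248 360:247,246,246 365:247,245,245 370:247,246,246 375:247,245,246 380:247,246,247 385:246,245,246 390:247,246,246 395:246,245,245
170 240:151,115,81 245:151,115,81 250:149,113,79 255:150,117,82 260:149,114,79 265:150,115,81 270:150,116,80 275:149,114,79 280:150,115,80 285:159,122,84 290:150,116,80 295:149,114,78 300:149,114,79 305:69,64,81 310:30,53,95 315:25,48,91 320:26,47,90 325:20,36,70 330:47,45,47 335:44,43,46 340:199,196,198 345:247,246,246 350:249,248,249 355:250,249,249 360:250,249,249 365:250,249,249 370:149,145,147 375:32,31,31 380:14,11,14 385:14,14,15 390:12,12,13 395:31,32,32
200 240:144,109,77 245:143,108,75 250:141,106,73 255:142,107,75 260:142,107,75 265:142,108,75 270:139,104,73 275:140,107,75 280:142,109,75 285:139,106,72 290:142,108,75 295:142,107,75 300:139,105,72 305:77,68,72 310:28,51,94 315:27,52,94 320:27,50,93 325:42,55,83 330:249,249,248 335:250,249,249 340:250,250,249 345:247,247,245 350:250,250,250 355:250,250,250 360:250,250,250 365:248,247,247 370:149,145,147 375:13,13,11 380:50,48,49 385:42,59,101 390:125,124,117 395:133,132,127
```

The cover edge lies at u 304–327 against a predicted 306–329, so it is aligned within about 1.5 mm. Advance and pinch.

>>> play_rows(
  steps=[
    [0.012,-0.001,0,-0.005,0,-0.005,0.05],
    [0.027,-0.001,-0.001,-0.005,0,-0.005,0.05],
    [0.042,-0.001,-0.001,-0.005,0,-0.005,0.05],
    [0.053,-0.001,-0.001,-0.005,0,-0.005,0.05],
    [0.058,-0.001,-0.001,-0.005,0,-0.005,0.05],
    [0.058,-0.001,-0.001,-0.005,0,-0.005,0.05],
    [0.058,-0.001,-0.001,-0.005,0,-0.005,0.05],
  ],
)

```text
time: 16.55
ee_pos: [0.6069, -0.2029, 0.281]
tool_rot: [[-0.008, -0.999, -0.038], [0.256, -0.038, 0.966], [-0.967, -0.002, 0.256]]
ft_force: [0.3, -1.0, 0.1]
opening: 0.0497
```

>>> play_rows(
  steps=[
    [0,0,0,0,0,0,0.04],
    [0,0,0,0,0,0,0.03],
    [0,0,0,0,0,0,0.022],
    [0,0,0,0,0,0,0.016],
    [0,0,0,0,0,0,0.01],
    [0,0,0,0,0,0,0.005],
    [0,0,0,0,0,0,0.005],
  ],
  squeeze=25,
)

```text
time: 17.13
ee_pos: [0.6067, -0.2033, 0.2806]
tool_rot: [[-0.008, -0.999, -0.037], [0.256, -0.037, 0.966], [-0.967, -0.002, 0.256]]
ft_force: [-0.9, 1.6, 2.1]
opening: 0.0136
```

```bash
python3 - <<'E'
from h import *
o=st(); H=np.array([.604,-.144,.09]); p0,R0=cov(1.83,H); print('err',np.array(o['ee_pos'])-p0)
T=np.array(o['tool_rot']); p=np.array(o['ee_pos'])
# arc about hinge from current pose, in current tool axes
for D in (.1,.2,.3,.39,.5,.6,.7,.783):
    Q=Ro.from_rotvec(-D*EX).as_matrix(); pn=H+Q@(p-H); print(D,np.round(T.T@(pn-p),4),np.round(Ro.from_matrix(T.T@Q@T).as_rotvec(),4))
E
```

```text
17.1333 [ 0.6067 -0.2033  0.2806] F [-0.9  1.6  2.1] op 0.0136
[[-0.008 -0.999 -0.037]
 [ 0.256 -0.037  0.966]
 [-0.967 -0.002  0.256]]
q [ 0.606  0.512 -0.291  1.462 -0.104  1.284  1.986]
err [ 0.00054049 -0.00179524  0.00099946]
0.1 [ 0.0002 -0.      0.02  ] [-0.0001  0.1     0.0001]
0.2 [ 0.0023 -0.      0.0398] [-0.0003  0.2     0.0002]
0.3 [ 0.0064 -0.0001  0.0593] [-0.0004  0.3     0.0003]
0.39 [ 0.0118 -0.0001  0.0765] [-0.0005  0.39    0.0004]
0.5 [ 0.0204 -0.0001  0.0967] [-0.0007  0.5     0.0005]
0.6 [ 3.000e-02 -1.000e-04  1.141e-01] [-0.0008  0.6     0.0006]
0.7 [ 4.140e-02 -1.000e-04  1.305e-01] [-0.0009  0.7     0.0007]
0.783 [ 5.210e-02 -1.000e-04  1.431e-01] [-0.001   0.783   0.0008]
```

>>> play_rows(
  steps=[
    [0,0,0.005,0,0.025,0,0.005],
    [0,0,0.01,0,0.05,0,0.005],
    [0,0,0.015,0,0.075,0,0.005],
    [0.0002,0,0.02,0,0.1,0,0.005],
    [0.0006,0,0.025,0,0.125,0,0.005],
    [0.0011,0,0.03,0,0.15,0,0.005],
    [0.0017,0,0.035,0,0.175,0,0.005],
    [0.0023,0,0.04,0,0.2,0,0.005],
  ],
)

```text
time: 17.8
ee_pos: [0.6052, -0.1635, 0.2883]
tool_rot: [[-0.0, -0.999, -0.038], [0.056, -0.038, 0.998], [-0.998, -0.002, 0.056]]
ft_force: [1.9, -0.7, -2.3]
opening: 0.0139
```

```bash
python3 - <<'E'
from h import *
o=st(); H=np.array([.604,-.144,.09]); T=np.array(o['tool_rot']); v=np.array(o['ee_pos'])-H; x=-T[:,0]; print('angle by tilt',np.arctan2(x[2],x@EY),'pos rad',np.hypot(v@EY,v[2]),np.arctan2(v[2],v@EY))
E
```

```text
17.8 [ 0.6052 -0.1635  0.2883] F [ 1.9 -0.7 -2.3] op 0.0139
[[-0.    -0.999 -0.038]
 [ 0.056 -0.038  0.998]
 [-0.998 -0.002  0.056]]
q [ 0.448  0.416 -0.267  1.559  0.056  1.192  1.791]
angle by tilt 1.626691023428178 pos rad 0.19930623511800613 1.6690135962134394
```

>>> play_rows(
  steps=[
    [0,0,0.005,0,0.025,0,0.005],
    [0,0,0.01,0,0.05,0,0.005],
    [0,0,0.015,0,0.075,0,0.005],
    [0.0002,0,0.02,0,0.1,0,0.005],
    [0.0006,0,0.025,0,0.125,0,0.005],
    [0.0011,0,0.03,0,0.15,0,0.005],
    [0.0017,0,0.035,0,0.175,0,0.005],
    [0.0023,0,0.04,0,0.2,0,0.005],
  ],
)

```text
time: 18.47
ee_pos: [0.6037, -0.1237, 0.288]
tool_rot: [[0.008, -0.999, -0.038], [-0.143, -0.038, 0.989], [-0.99, -0.002, -0.143]]
ft_force: [3.1, -1.0, -5.7]
opening: 0.0139
```

>>> play_rows(
  steps=[
    [0,0,0.005,0,0.025,0,0.005],
    [0,0,0.01,0,0.05,0,0.005],
    [0,0,0.015,0,0.075,0,0.005],
    [0.0002,0,0.02,0,0.1,0,0.005],
    [0.0006,0,0.025,0,0.125,0,0.005],
    [0.0011,0,0.03,0,0.15,0,0.005],
    [0.0017,0,0.035,0,0.175,0,0.005],
    [0.0023,0,0.04,0,0.2,0,0.005],
  ],
)

```text
time: 19.13
ee_pos: [0.6024, -0.0849, 0.2797]
tool_rot: [[0.015, -0.999, -0.035], [-0.337, -0.038, 0.941], [-0.941, -0.003, -0.337]]
ft_force: [3.8, -2.8, -7.9]
opening: 0.0138
```

```bash
python3 - <<'E'
from h import *
o=st(); H=np.array([.604,-.144,.09]); T=np.array(o['tool_rot']); v=np.array(o['ee_pos'])-H; x=-T[:,0]; print('angle by tilt',np.arctan2(x[2],x@EY),'pos rad',np.hypot(v@EY,v[2]),np.arctan2(v[2],v@EY))
E
```

```text
19.1333 [ 0.6024 -0.0849  0.2797] F [ 3.8 -2.8 -7.9] op 0.0138
[[ 0.015 -0.999 -0.035]
 [-0.337 -0.038  0.941]
 [-0.941 -0.003 -0.337]]
q [ 0.08   0.374 -0.225  1.681  0.464  1.168  1.277]
angle by tilt 1.2269533058064461 pos rad 0.19873100556605625 1.268495165270478
```

>>> play_rows(
  steps=[
    [0.0002,0,0.005,0,0.025,0,0.005],
    [0.0004,0,0.01,0,0.05,0,0.005],
    [0.0006,0,0.015,0,0.075,0,0.005],
    [0.001,0,0.02,0,0.1,0,0.005],
    [0.0015,0,0.0245,0,0.123,0,0.005],
    [0.002,0,0.029,0,0.145,0,0.005],
    [0.0025,0,0.033,0,0.167,0,0.005],
    [0.003,0,0.0363,0,0.183,0,0.005],
  ],
)

```text
time: 19.8
ee_pos: [0.6011, -0.0512, 0.2653]
tool_rot: [[0.022, -0.999, -0.033], [-0.502, -0.039, 0.864], [-0.865, -0.002, -0.503]]
ft_force: [1.5, -2.0, -2.7]
opening: 0.0138
```

>>> play_rows(
  steps=[
    [0,0,0,0,0,0,0.005],
    [0,0,0,0,0,0,0.005],
    [0,0,0,0,0,0,0.005],
    [0,0,0,0,0,0,0.005],
  ],
)

```text
time: 20.13
ee_pos: [0.6012, -0.052, 0.2658]
tool_rot: [[0.02, -0.999, -0.031], [-0.499, -0.037, 0.866], [-0.866, -0.002, -0.5]]
ft_force: [3.1, -0.8, -3.1]
opening: 0.014
```

```bash
python3 - <<'E'
from h import *
o=st(); H=np.array([.604,-.144,.09]); T=np.array(o['tool_rot']); v=np.array(o['ee_pos'])-H; x=-T[:,0]; print('angle by tilt',np.arctan2(x[2],x@EY),'pos rad',np.hypot(v@EY,v[2]),np.arctan2(v[2],v@EY)-.035)
a=cap('scene','s2'); b=cap('top','t2'); c=cap('wrist','w10')
A=crop('s2',240,140,380,270,2.8); B=crop('t2',280,110,410,245,2.9)
im=np.zeros((400,800,3),np.uint8); im[:364,:392]=A[:400,:392]; im[:391,400:777]=B[:400,:377]; cv2.imwrite('pics/fin.png',im)
for ang in (.98,1.047,1.11):
  for t in (0,.014): print(ang,t,'edge corners s2 crop',[np.round((proj(a,cov(ang,H,.204,t)[0]+s*.132*EX)-[240,140])*2.8) for s in (-1,1)],'t2 crop',[np.round((proj(b,cov(ang,H,.204,t)[0]+s*.132*EX)-[280,110])*2.9+[400,0]) for s in (-1,1)])
E
```

```text
20.1333 [ 0.6012 -0.052   0.2658] F [ 3.1 -0.8 -3.1] op 0.014
[[ 0.02  -0.999 -0.031]
 [-0.499 -0.037  0.866]
 [-0.866 -0.002 -0.5  ]]
q [-0.083  0.426 -0.206  1.701  0.633  1.234  1.05 ]
angle by tilt 1.04736364696821 pos rad 0.1984214672365341 1.0536165463391Traceback (most recent call last):
  File "<stdin>", line 5, in <module>
ValueError: could not broadcast input array from shape (392,377,3) into shape (391,377,3)
```

```bash
python3 - <<'E'
from h import *
A=crop('s2',240,140,380,270,2.8)[:400,:395]; B=crop('t2',280,110,410,245,2.9)[:400,:395]
im=np.zeros((400,800,3),np.uint8); im[:A.shape[0],:A.shape[1]]=A; im[:B.shape[0],400:400+B.shape[1]]=B; cv2.imwrite('pics/fin.png',im)
a=load('s2'); b=load('t2'); H=np.array([.604,-.144,.09])
for ang in (.98,1.047,1.11): print(ang,'s2',[np.round((proj(a,cov(ang,H,.204,0.014)[0]+s*.132*EX)-[240,140])*2.8) for s in (-1,1)],'t2',[np.round((proj(b,cov(ang,H,.204,.014)[0]+s*.132*EX)-[280,110])*2.9+[400,0]) for s in (-1,1)])
E
```

```text
0.98 s2 [array([189.,  20.]), array([249., 137.])] t2 [array([552., 324.]), array([535.,  47.])]
1.047 s2 [array([180.,  17.]), array([239., 134.])] t2 [array([566., 323.]), array([548.,  45.])]
1.11 s2 [array([170.,  15.]), array([228., 131.])] t2 [array([579., 322.]), array([561.,  42.])]
```

View pics/fin.png

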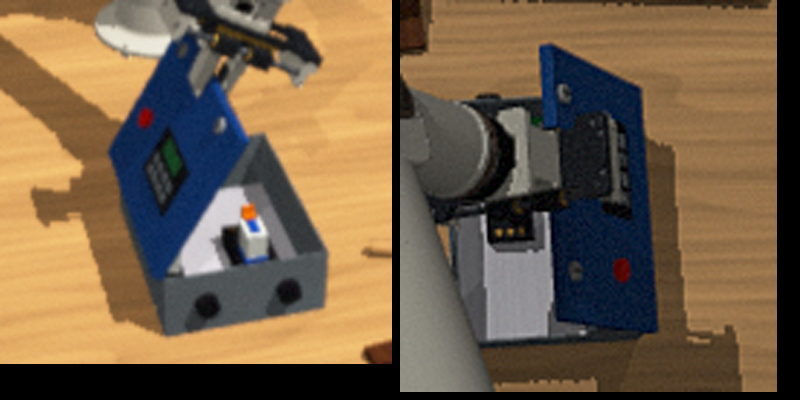

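The final view shows the relay with the orange lever hooked over it at (250,212). The cover's outer-edge corner is at (551,45) in the top view, against (548,45) predicted for 60°. Handing in.

```bash
python3 -c "
from h import *
st(); print(r.job_done())"
```

```text
20.2833 [ 0.6012 -0.052   0.2658] F [ 3.1  0.1 -2.6] op 0.0141
[[ 0.02  -0.999 -0.031]
 [-0.5   -0.037  0.866]
 [-0.866 -0.002 -0.5  ]]
q [-0.083  0.426 -0.207  1.701  0.633  1.234  1.05 ]
the job is handed in; nothing more can be done
None
```

The new relay is home in the empty socket, the orange lever is shut over it, and the gripper is holding the cover at about 60 degrees. I handed in at 20.3 s of the 58 s limit.

**Relay:** The first try caught on the chamfer and tilted the relay in the grip, because I had taken the pocket as centred in its block when it sits about 5 mm further along. I lifted it, counter-tilted it, lowered it again and let go. Pressing the top with the closed fingertips stopped at z = 0.0722, against 0.072 for a fully seated relay. That press peaked at about 58 N through the fingertips, harder than I intended, but under the 120 N wrist limit.

**Lever:** The fingers stopped hard at the calculated shut position under 9 N. The wrist picture afterwards matched the shut angle, and the final picture shows the hook over the relay.

**Cover:** I pinched it across its 14 mm edge with a 25 N grip and brought it forward in small steps at about 0.3 rad/s, never letting go of it. Wrist force stayed under 10 N.
- **Angle:** it reads 1.047 rad by tool tilt and 1.054 by position. The top view agrees to within about 0.02 rad, while the scene view suggests slightly less, about 1.0 rad, which may be camera calibration error.
- **Force:** about 4 N remains at the wrist while holding.

I touched nothing else on the bench on purpose, but I made no separate last check of those items.

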